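# Nest the loaded rinse pail, bail turned clear of the big pail's handles

## Task

Nest the small red-handled pail, with the brass guide wheel still in it, fully home and level inside the large pail on the turntable: turn it until the red ends of its handle drop into the gaps between the large pail's two green handles and rest on the rim. Let it down gently without forcing or dropping it, let go, and leave everything else on the bench where it is.

Things in the scene. Friction and masses are not known exactly. Their poses are not given: they have to be found in the camera images.
- small_pail (a point): Loose open aluminium pail, about 0.45 kg with its load, 110 mm across the rim, 90 mm at the base. This point is on its axis, 58 mm above the underside, z up. A rigid red bail (not hinged) arches over the mouth along this frame's y, up to 56 mm above the rim; the rim is 2 mm above this point. It does not change shape; carry it level.
- bail_grip (a point): Centre of the black grip of the small pail's bail, 48 mm above point small_pail, same axes. The grip is a bar 16 mm wide (x), 60 mm long (y), 16 mm high; pinch it across x from above.
- red_end (a point): Underside of the red handle end on the +y side of the small pail, 67 mm from its axis and 4 mm below point small_pail. A like one is on the -y side. Each is a flat tab 16 mm wide (x), 6 mm thick, sticking out level to 84 mm from the axis.
- small_pail_body: The small pail itself, origin at the centre of its underside, axes as point small_pail.
- large_pail_mouth (a point): Centre of the large steel pail's mouth at rim height, 110 mm above the bench. Pail: 128 mm across the rim, 120 mm inside, 65 mm deep. This frame does NOT turn with the pail. Fully home, the small pail hangs by its red ends on the rim, point small_pail 4 mm above this point; with the red ends wrongly on top of the green handles it sits 25 mm higher.
- turntable: Fixed turntable base (164 mm across) carrying the large pail. Two green 10 mm bar handles wrap the pail's rim at 66 mm radius, tops 25 mm above the rim, leaving two opposite gaps of about 36 degrees where red ends can drop to the rim. The pail's turn (any angle) is not measured: see or feel it. It turns only above 2.5 N m: take it as still. Origin on the bench, on the pail's axis.
- guide_wheel (a point): Centre of a loose brass guide wheel, 48 mm across, 16 mm high, lying flat in the small pail, whose floor is 4 mm thick.
- grease_jar: Bystander: white jar with blue cap, 52 mm across, 75 mm tall, standing.
- spray_can: Bystander: blue spray can, 56 mm across, 160 mm tall, standing.
- spanner: Bystander: steel spanner 170 mm long, lying flat.
- brush: Bystander: cleaning brush 180 mm long, lying flat.
- screwdriver: Bystander: screwdriver 200 mm long, lying flat.
- hammer: Bystander: hammer 240 mm long, lying flat.

How it is judged:
By the outcome, as a careful person would: the job done as asked, in the order asked, and still so for the second after the job is handed in, with the robot touching nothing.
It also fails if it takes over 67 s, if anything falls off the work surface, if the arm or the gripper's body presses on something with over 40 N, if the wrist force passes 120 N, or if a joint passes its speed limit or range.

## Robot

A 7-joint arm with a two-finger parallel gripper is mounted at the origin on the work surface. World frame = base frame: x ahead of the robot, y to its left, z up, the work surface at z = 0. Lengths are in m, angles in rad, forces in N, time in s.
With the tool pointing down it reaches from about 0.425 to 0.925 m from the base axis. Payload 6.8 kg.
Tool frame: the origin (TCP) lies at the very end of the fingers, on their centre line; the grasp point (between the pads) lies 19 mm behind it (bot.grip_depth is the distance from the TCP to the grasp point, in m); z points along the fingers, y is the direction in which the jaws open and shut (so a half turn about z gives the same grasp; the last joint's range is limited). The gripper opens to 85 mm and grips with 20 to 120 N. Pads are 22 mm wide; open, the fingers measure 114 mm over their backs; the gripper's body (76 mm by 85 mm) begins 54 mm behind the grasp point. The pads swing forward as they close: fully open they stand 13 mm farther back than shut.
Start: joints at [-1.394, 0.477, 0.022, 1.555, -0.011, 1.109, -0.083], TCP at [0.19, 0.648, 0.207] pointing down, gripper open.
Joint ranges: [-2.96, 2.96], [-0.34, 2.1], [-1.41, 1.46], [0.24, 2.44], [-1.37, 4.51], [0.17, 1.92], [-2.96, 2.96]. Speed limits (rad/s): [2.39, 2.39, 3.14, 3.14, 3.14, 3.14, 3.14].

## Interface

Orientations are given as a unit quaternion [w, x, y, z].
In Python, from station import bot gives the robot as it stands.
- The arm moves only by the tool step_arm, never from a script. Its argument "increments" is a list of rows, each a list of 7 numbers: the shift along the world's x, y, z in m, then the turn, a rotation vector about the world's x, y, z in degrees, then the gripper command: -1 is fully open, 1 is shut, values between are in proportion. In form: [[dx, dy, dz, rx, ry, rz, fingers], ...]. A call has 1 to 10 rows; each row is the pose to reach, as a shift and turn from the pose commanded when the call began; what a row does not reach only later rows make up. A row lasts 1/12 s, in which the tool goes at most 41.7 mm and 7.16 degrees, less where a joint would pass 70% of its speed; a pose out of reach is approached as far as the arm can. A call with a gripper value outside its range is refused whole. The fingers move at their own pace and stop on an object; "force" is the grip in N (left out, the last holds). Time passes only in rows, so rows that repeat a pose let the fingers close. It gives the time, the measured TCP pose, the force and the opening at its end, in the units of the state.
- bot.get_obs(): the state, without advancing time (a new reading comes with each control period).
- bot.read_camera(name): name is "scene" or "side" or "wrist"; returns a dict with "color" (400x640x3 uint8, red, green, blue), "intrinsics" (3x3 intrinsics, pixels), "D" ([k1, k2, p1, p2, k3] as OpenCV has them; the pictures are not rectified), "extrinsics" (4x4, takes a point from camera to world coordinates). Camera axes: x right, y up, looking along -z (the intrinsics and any distortion apply to the point x, -y, -z); pixel columns grow to the right and rows downward; lengths in m; the calibration is good to about 2 mm. A picture is of the moment at which its call begins. There is no depth.
- bot.hand_in(): hands the job in, once; it reports no verdict.
Trained networks look in the newest picture that a camera, given by its name, has taken for a name from the list of things; names that differ only in an ending like _2 or _b are one class to them, and where a whole thing is asked for, a point or a joint stands for the part that bears it (a point fixed in the world has none). Each returns a list of dicts, best first, with "conf" (0 to 1); they miss things now and then, are a little off and sometimes report something else, mostly with a low value. They report only what shows in the picture. A call takes as long as a camera call.
- bot.recognise(thing, camera): "location" ([column, row] as shares, 0 to 1, of the picture: columns of its width, rows of its height, amid what is visible of it).
- bot.place_of(thing, camera): "location" ([column, row] as shares, 0 to 1, of the picture: columns of its width, rows of its height: a listed point, or the origin of a listed thing).
The state is a dict: "t": time; "q": joint angles; "joint_vel": joint speeds; "joint_torque": joint torques, N m; "eef_pos": TCP position; "tool_rot": TCP orientation; "contact_force": force on the tool from outside, world axes, zero at the start; "torque": the same for the moment, N m; "gripper_width": opening from 0.0 (shut) to 1.0 (fully open).
Only numpy, scipy, OpenCV 4.12 (cv2) and the standard library are available. Lean on these libraries where they do the work, as an engineer would, in place of code of your own. Each camera call takes 0.05 s, during which the arm holds its last target.

## Working session

There is one attempt and no reset: what is moved stays moved. The work goes in short steps, Python scripts to look and compute and a tool call to move; the robot and the scene stay as the last step left them, time stands still between calls to the robot, and variables do not carry over. Pictures are saved under pics/ and viewed, and the job is handed in when it is done.

Besides the shell and the picture viewer there is one more tool, called by a JSON object that holds its "fn" and its "kwargs". step_arm: Moves the arm, as the interface text tells. Its arguments: {"type":"object","properties":{"increments":{"type":"array","items":{"type":"array","items":{"type":"number"}}},"force":{"type":"number"}},"required":["increments"]}

```bash
mkdir -p pics; ls; cat > h.py <<'E'
import numpy as np, cv2
from station import bot
def snap(n,f):
    c=bot.read_camera(n); cv2.imwrite('pics/'+f,cv2.cvtColor(c['color'],cv2.COLOR_RGB2BGR)); return c
def ray(c,px):
    K=np.array(c['intrinsics'],float);D=np.array(c['D'],float);E=np.array(c['extrinsics'],float)
    u=cv2.undistortPoints(np.array([[px]],float),K,D)[0,0]
    d=E[:3,:3]@np.array([u[0],-u[1],-1.]); return E[:3,3],d/np.linalg.norm(d)
def atz(c,px,z):
    o,d=ray(c,px); return o+d*(z-o[2])/d[2]
def tri(rs):
    A=0;b=0
    for o,d in rs:
        P=np.eye(3)-np.outer(d,d);A=A+P;b=b+P@o
    x=np.linalg.solve(A,b); return x,[round(float(np.linalg.norm((np.eye(3)-np.outer(d,d))@(x-o))),4) for o,d in rs]
def proj(c,p):
    K=np.array(c['intrinsics'],float);D=np.array(c['D'],float);E=np.array(c['extrinsics'],float)
    q=E[:3,:3].T@(np.atleast_2d(p)-E[:3,3]).T
    q=np.array([q[0],-q[1],-q[2]]).T
    return cv2.projectPoints(q,np.zeros(3),np.zeros(3),K,D)[0][:,0]
E
python3 - <<'E'
from h import *
cs={n:snap(n,n+'0.png') for n in('scene','side','wrist')}
o=bot.get_obs();print(o['t'],o['eef_pos'],o['tool_rot'],o['gripper_width'])
for t in('small_pail','bail_grip','red_end','large_pail_mouth','turntable','guide_wheel','grease_jar','spray_can','hammer'):
    rs=[]
    for n in cs:
        r=bot.place_of(t,n)
        print(t,n,[(np.round(np.array(x['location'])*[640,400],1).tolist(),round(x['conf'],2)) for x in r[:3]])
        if r and n!='wrist': rs.append(ray(cs[n],np.array(r[0]['location'])*[640,400]))
    if len(rs)==2: print('   ',tri(rs))
print(bot.get_obs()['t'])
E
```

```text
pics
0.15 [0.18951343 0.64732571 0.20583201] [-6.57368629e-05  1.41907014e-01  9.89879728e-01 -7.20947400e-04] 0.9986076360219226
small_pail scene [([188.0, 255.8], 0.91)]
small_pail side [([410.9, 258.5], 0.55)]
small_pail wrist []
    (array([ 0.55852258, -0.22895833,  0.05903084]), [0.0058, 0.0058])
bail_grip scene [([186.2, 236.3], 0.94)]
bail_grip side [([417.4, 250.8], 0.73)]
bail_grip wrist []
    (array([ 0.55108143, -0.23015523,  0.10498648]), [0.0022, 0.0022])
red_end scene []
red_end side [([409.9, 295.9], 0.71), ([365.0, 179.5], 0.68)]
red_end wrist []
large_pail_mouth scene [([376.8, 195.0], 0.78)]
large_pail_mouth side [([269.6, 142.0], 0.67), ([440.7, 218.0], 0.28)]
large_pail_mouth wrist []
    (array([0.55713664, 0.1798121 , 0.10670552]), [0.0046, 0.0046])
turntable scene [([371.7, 229.3], 0.6)]
turntable side [([277.9, 173.1], 0.75)]
turntable wrist []
    (array([0.56369341, 0.17265277, 0.0046165 ]), [0.0081, 0.0081])
guide_wheel scene [([185.8, 272.0], 0.43)]
guide_wheel side [([412.7, 276.1], 0.43)]
guide_wheel wrist []
    (array([ 0.55725757, -0.24392937,  0.01016016]), [0.0052, 0.0052])
grease_jar scene [([304.6, 257.1], 0.63), ([371.2, 228.1], 0.56)]
grease_jar side [([334.8, 204.0], 0.72)]
grease_jar wrist []
    (array([0.58999377, 0.00313386, 0.00065802]), [0.0024, 0.0024])
spray_can scene [([318.5, 297.2], 0.67)]
spray_can side [([367.6, 178.7], 0.61)]
spray_can wrist []
    (array([ 0.70179863, -0.00255643,  0.00242599]), [0.0031, 0.0031])
hammer scene [([218.5, 335.2], 0.93)]
hammer side [([440.0, 217.5], 0.88)]
hammer wrist []
    (array([ 0.72335913, -0.20070768,  0.00385885]), [0.0043, 0.0043])
1.5
```

View images.

View pics/scene0.png

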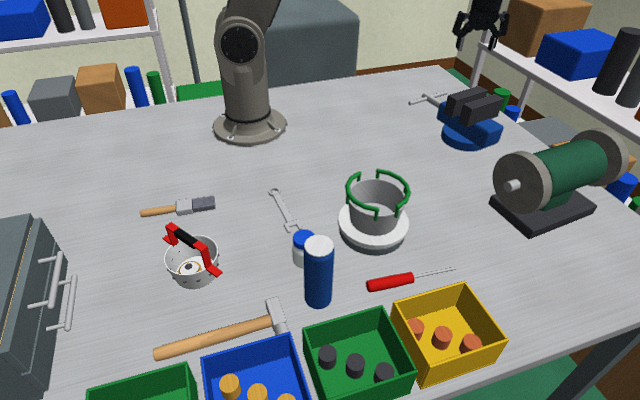

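View pics/side0.png

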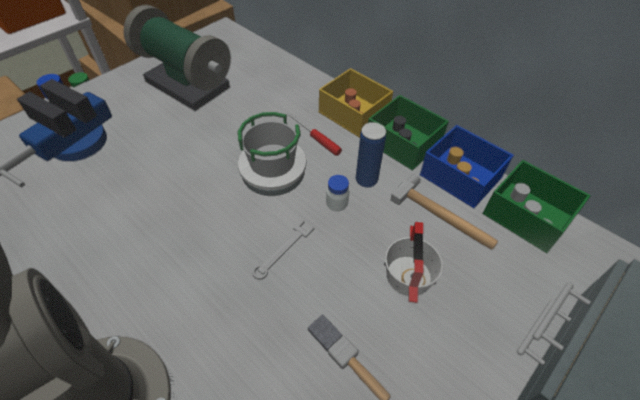

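View pics/wrist0.png

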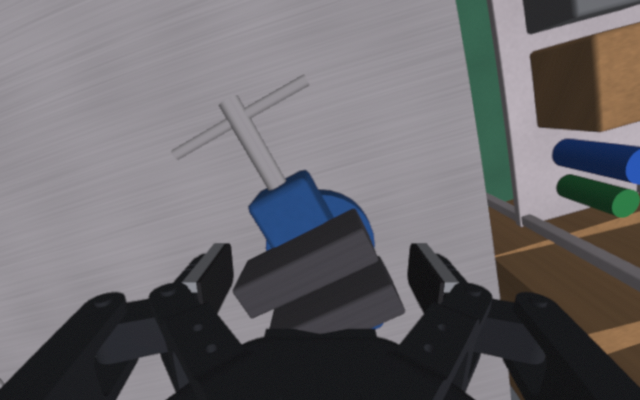

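```bash
python3 - <<'E'
import cv2,numpy as np
a=cv2.imread('pics/scene0.png');b=cv2.imread('pics/side0.png')
f=lambda im,x,y,w=100,h=75:cv2.resize(im[y:y+h,x:x+w],(400,300),interpolation=cv2.INTER_CUBIC)
cv2.imwrite('pics/crop0.png',np.vstack([np.hstack([f(a,140,215),f(a,325,162)]),np.hstack([f(b,365,222,120,90),f(b,220,105,110,83)])]))
E
```

```text
(no output)
```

View pics/crop0.png

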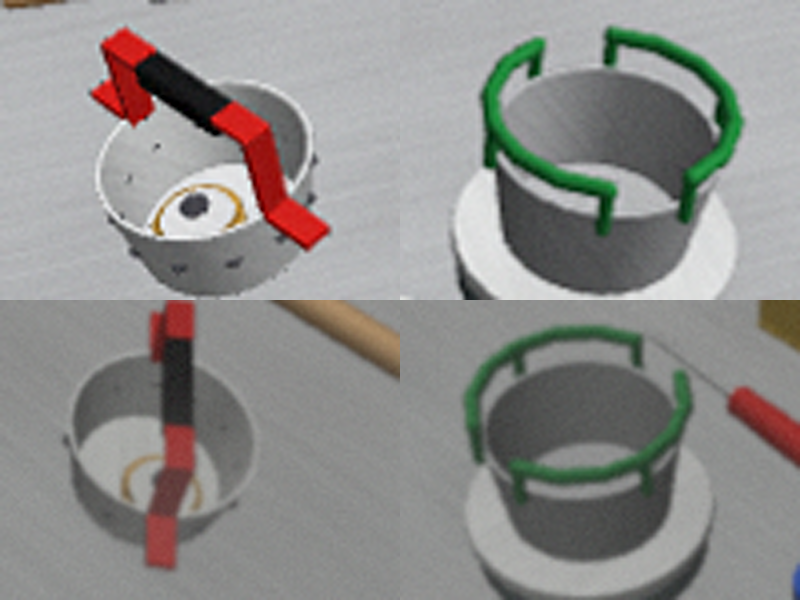

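```bash
python3 - <<'E'
from h import *
S=bot.read_camera('scene');T=bot.read_camera('side')
for c,ps in((S,[(360,172.5),(378,170.2),(378,209.5),(397.5,207)]),(T,[(286,116.6),(297.5,125.6),(239.3,147),(251.6,151)])):
    q=[atz(c,p,0.13) for p in ps]
    for v in q: print(v.round(4), end=' ')
    m1=(q[0]+q[1])/2;m2=(q[2]+q[3])/2; d=m2-m1
    print('\n gap axis deg',np.degrees(np.arctan2(d[1],d[0])),'centre',(m1+m2)/2,np.linalg.norm(d), [np.linalg.norm(q[1]-q[0]),np.linalg.norm(q[3]-q[2])])
for c,ps in((S,[(219,275.0),(164.5,239)]),(T,[(409.5,303)])):
    for p in ps: print(atz(c,p,0.055))
for c,ps in((S,[(175,229.5),(197,245)]),(T,[(418,234),(418.5,259)])):
    q=[atz(c,p,0.114) for p in ps];d=q[1]-q[0]
    print(q,np.degrees(np.arctan2(d[1],d[0])),np.linalg.norm(d))
E
```

```text
[0.4944 0.1681 0.13  ] [0.4991 0.2108 0.13  ] [0.6203 0.1545 0.13  ] [0.6257 0.196  0.13  ] 
 gap axis deg -6.421466733719919 centre [0.55987953 0.18233589 0.13      ] 0.1270298250781244 [np.float64(0.04288084134328104), np.float64(0.04183241675763041)]
[0.6238 0.1894 0.13  ] [0.6205 0.1484 0.13  ] [0.485  0.1906 0.13  ] [0.4954 0.1623 0.13  ] 
 gap axis deg 176.7353982850806 centre [0.55616518 0.17266296 0.13      ] 0.13219477823943593 [np.float64(0.041104098740026476), np.float64(0.030187621246667563)]
[ 0.62572772 -0.18145984  0.055     ]
[ 0.49254753 -0.27886236  0.055     ]
[ 0.48248925 -0.27430764  0.055     ]
[array([ 0.53388097, -0.24658877,  0.114     ]), array([ 0.58967525, -0.20920317,  0.114     ])] 33.82451662724609 0.06716162962963763
[array([ 0.57662628, -0.21411981,  0.114     ]), array([ 0.53288122, -0.24558036,  0.114     ])] -144.2770861303786 0.05388317729270671
```

```bash
python3 - <<'E'
from h import *
from scipy.spatial.transform import Rotation as R
c=bot.read_camera('wrist');o=bot.get_obs();q=o['tool_rot'];r=R.from_quat([q[1],q[2],q[3],q[0]]).as_matrix()
E=np.array(c['extrinsics']);print(r.T@(E[:3,3]-o['eef_pos']));print((r.T@E[:3,:3]).round(3));print(c['intrinsics']);print(r.round(3),o['contact_force'])
E
```

```text
[ 0.06797238 -0.00083264 -0.16613736]
[[-0.001  0.963  0.27 ]
 [ 1.     0.001 -0.002]
 [-0.002  0.27  -0.963]]
[[295.9822459    0.         320.04715876]
 [  0.         295.9822459  196.62186799]
 [  0.           0.           1.        ]]
[[-0.96   0.281  0.   ]
 [ 0.281  0.96  -0.   ]
 [-0.    -0.    -1.   ]] [-1.34168119  0.47323255  0.3737147 ]
```

{"fn": "step_arm", "kwargs": {"increments": [[0,0,0.04,0,0,0,-1],[0.03,-0.03,0.08,0,0,-7,-1],[0.06,-0.06,0.1,0,0,-14,-1],[0.09,-0.09,0.12,0,0,-21,-1],[0.12,-0.12,0.12,0,0,-28,-1],[0.15,-0.15,0.12,0,0,-35,-1],[0.18,-0.18,0.12,0,0,-42,-1],[0.21,-0.21,0.12,0,0,-49,-1],[0.24,-0.24,0.12,0,0,-56,-1],[0.27,-0.27,0.12,0,0,-63,-1]]}}

```text
t: 2.48
eef_pos: [0.4403, 0.3967, 0.327]
tool_rot: [-0.0, 0.64, 0.768, 0.0]
contact_force: [0.3, -0.1, 0.8]
gripper_width: 0.999
```

{"fn": "step_arm", "kwargs": {"increments": [[0.016,-0.038,0,0,0,0,-1],[0.032,-0.076,0,0,0,0,-1],[0.048,-0.114,0,0,0,0,-1],[0.064,-0.152,0,0,0,0,-1],[0.08,-0.19,0,0,0,0,-1],[0.096,-0.228,0,0,0,0,-1],[0.106,-0.253,0,0,0,0,-1],[0.11,-0.267,0,0,0,0,-1],[0.11,-0.267,0,0,0,0,-1]]}}

```text
t: 3.23
eef_pos: [0.5503, 0.1263, 0.327]
tool_rot: [0.001, 0.641, 0.768, -0.0]
contact_force: [0.1, 0.1, -0.6]
gripper_width: 1.003
```

```bash
python3 - <<'E'
from h import *
import pickle
c=snap('wrist','w1.png');pickle.dump(c,open('w1.pkl','wb'))
o=bot.get_obs();print(o['t'],o['eef_pos'],o['q'],o['joint_vel'].round(3))
r=bot.place_of('large_pail_mouth','wrist');print(r)
for x in r: print(atz(c,np.array(x['location'])*[640,400],0.11))
E
```

```text
3.2833 [0.54960692 0.12932675 0.32684071] [-0.76750746  0.2099034   0.51323115  1.6933827  -0.10734079  1.26586253
 -0.04898315] [-0.038  0.006 -0.055 -0.004 -0.014 -0.001 -0.015]
[{'location': [0.5178, 0.316], 'conf': 0.7}]
[0.55579287 0.18071031 0.11      ]
```

View pics/w1.png

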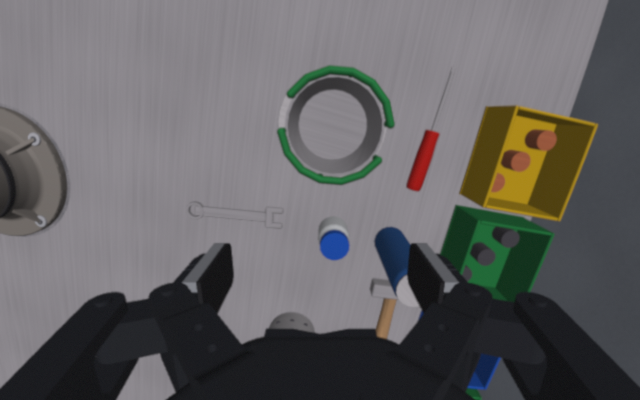

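```bash
cat > ring.py <<'E'
from h import *
from scipy.optimize import least_squares
def ring(c,box,z=0.13):
    im=c['color'].astype(int);x0,x1,y0,y1=box
    m=(im[...,1]>im[...,0]*1.5+15)&(im[...,1]>im[...,2]*1.35+10);mm=np.zeros_like(m);mm[y0:y1,x0:x1]=m[y0:y1,x0:x1]
    v,u=np.nonzero(mm); P=np.array([atz(c,(a,b),z)[:2] for a,b in zip(u,v)])
    f=least_squares(lambda p:np.hypot(*(P-p[:2]).T)-p[2],[*P.mean(0),.066],loss='soft_l1',f_scale=.003)
    C=f.x[:2];rr=np.hypot(*(P-C).T);k=abs(rr-f.x[2])<.007
    a=np.sort(np.degrees(np.arctan2(*(P[k]-C).T[::-1])));d=np.diff(np.r_[a,a[0]+360])
    i=np.argsort(-d)[:2]
    print('centre',f.x,len(P),'gaps',[(round(float(a[j]+d[j]/2),1),round(float(d[j]),1),round(float(d[j]),1)) for j in i])
    return f.x,P
E
python3 - <<'E'
from ring import *
import pickle
c=pickle.load(open('w1.pkl','rb'))
ring(c,(265,405,55,195))
S=bot.read_camera('scene');ring(S,(335,420,160,225))
T=bot.read_camera('side');ring(T,(230,310,105,170))
E
```

```text
centre [0.55980941 0.18117585 0.0650536 ] 1718 gaps [(174.3, 35.2, 35.2), (-5.8, 35.1, 35.1)]
centre [0.56123348 0.18041405 0.0655209 ] 577 gaps [(172.8, 33.6, 33.6), (-8.4, 30.3, 30.3)]
centre [0.5603355  0.18003774 0.06481713] 149 gaps [(-6.6, 42.5, 42.5), (173.0, 39.7, 39.7)]
```

{"fn": "step_arm", "kwargs": {"increments": [[-0.004,-0.039,0,0,0,-6.6,-1],[-0.008,-0.078,0,0,0,-13.2,-1],[-0.012,-0.117,0,0,0,-19.8,-1],[-0.016,-0.156,0,0,0,-26.4,-1],[-0.02,-0.195,0,0,0,-33,-1],[-0.024,-0.234,0,0,0,-39.6,-1],[-0.028,-0.273,-0.01,0,0,-46.2,-1],[-0.032,-0.312,-0.02,0,0,-52.8,-1],[-0.036,-0.351,-0.03,0,0,-59.4,-1],[-0.036,-0.385,-0.04,0,0,-66,-1]]}}

```text
t: 4.27
eef_pos: [0.513, -0.2545, 0.2864]
tool_rot: [-0.0, 0.955, 0.296, 0.0]
contact_force: [0.8, 0.2, 0.9]
gripper_width: 1.003
```

{"fn": "step_arm", "kwargs": {"increments": [[0,0,0,0,0,0,-1],[0,0,0,0,0,0,-1]]}}

```text
t: 4.43
eef_pos: [0.5129, -0.2542, 0.2858]
tool_rot: [-0.0, 0.955, 0.297, -0.001]
contact_force: [1.0, 0.1, -0.6]
gripper_width: 1.003
```

```bash
python3 - <<'E'
from h import *
import pickle
c=snap('wrist','w2.png');pickle.dump(c,open('w2.pkl','wb'))
o=bot.get_obs();print(o['t'],o['eef_pos'],o['tool_rot'],o['q'],o['joint_vel'].round(3))
for t,z in(('bail_grip',.106),('small_pail',.058),('red_end',.054),('guide_wheel',.012)):
  r=bot.place_of(t,'wrist')
  for x in r: p=np.array(x['location'])*[640,400];print(t,p,x['conf'],atz(c,p,z))
E
```

```text
4.4833 [ 0.51370338 -0.2525061   0.2860909 ] [-3.45204929e-04  9.54274519e-01  2.98931253e-01 -3.59518484e-04] [-0.3312083   0.31341595  0.86870338  1.74851461 -0.25536108  1.19906458
 -0.35608966] [-0.024 -0.017 -0.022 -0.004  0.001 -0.001  0.002]
bail_grip [323.008 129.68 ] 0.55 [ 0.5570248  -0.22837492  0.106     ]
small_pail [323.072 128.6  ] 0.96 [ 0.55648167 -0.22934234  0.058     ]
red_end [322.688 175.32 ] 0.92 [ 0.50462649 -0.26465632  0.054     ]
red_end [145.088 117.   ] 0.32 [ 0.43637765 -0.02623205  0.054     ]
guide_wheel [329.216 131.2  ] 0.65 [ 0.55699495 -0.24034981  0.012     ]
```

View pics/w2.png

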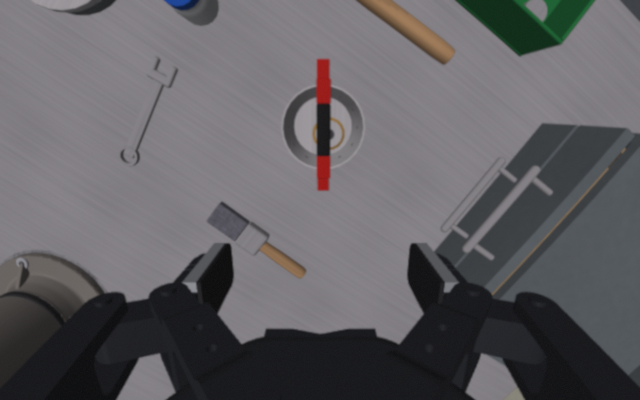

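```bash
python3 - <<'E'
from h import *
import pickle
c=pickle.load(open('w2.pkl','rb'));S=bot.read_camera('scene');T=bot.read_camera('side')
def red(c,b):
    im=c['color'].astype(int);x0,x1,y0,y1=b;m=np.zeros(im.shape[:2],bool)
    m[y0:y1,x0:x1]=((im[...,0]>90)&(im[...,0]>2*im[...,1]))[y0:y1,x0:x1];return m
def blk(c,b):
    im=c['color'].astype(int);x0,x1,y0,y1=b;m=np.zeros(im.shape[:2],bool)
    m[y0:y1,x0:x1]=(im.max(2)<45)[y0:y1,x0:x1];return m
m=red(c,(290,360,50,200))
v,u=np.nonzero(m);top=v<v.min()+8;bot_=v>v.max()-8
a=atz(c,(u[top].mean(),v[top].mean()),.057);b=atz(c,(u[bot_].mean(),v[bot_].mean()),.057)
print(v.min(),v.max(),a,b,(a+b)/2,np.degrees(np.arctan2(*(a-b)[1::-1])),np.linalg.norm(a-b))
# grip black bounded by reds
rs=[]
for cc,bx in((c,(312,336,100,165)),(S,(165,215,222,252)),(T,(408,430,225,270))):
    mm=blk(cc,bx);n,l,s,ce=cv2.connectedComponentsWithStats(mm.astype(np.uint8));i=1+np.argmax(s[1:,4]);print(s[i],ce[i]);rs.append(ray(cc,ce[i]));
    print(atz(cc,ce[i],.108))
print(tri(rs),tri(rs[:2]),tri(rs[1:]))
E
```

```text
59 189 [ 0.62216608 -0.18301983  0.057     ] [ 0.49360187 -0.27238344  0.057     ] [ 0.55788397 -0.22770163  0.057     ] 34.80275005139853 0.15657143118935252
[318 105  13  50 562] [323.1316726  129.58362989]
[ 0.55726473 -0.22835937  0.108     ]
[174 229  23  20 199] [184.56281407 237.28643216]
[ 0.55536961 -0.2309294   0.108     ]
[414 234   8  18 100] [417.97 241.72]
[ 0.56644367 -0.22248839  0.108     ]
(array([ 0.55994309, -0.22760546,  0.11535449]), [0.0025, 0.0034, 0.0034]) (array([ 0.55743754, -0.2294831 ,  0.11006272]), [0.0012, 0.0012]) (array([ 0.56202178, -0.2271787 ,  0.11531281]), [0.003, 0.003])
```

{"fn": "step_arm", "kwargs": {"increments": [[0.02,0.012,-0.01,0,0,0,-1],[0.0437,0.0247,-0.03,0,0,0,-1],[0.0437,0.0247,-0.065,0,0,0,-1],[0.0437,0.0247,-0.1,0,0,0,-1],[0.0437,0.0247,-0.12,0,0,0,-1],[0.0437,0.0247,-0.12,0,0,0,-1],[0.0437,0.0247,-0.12,0,0,0,-1]]}}

```text
t: 5.37
eef_pos: [0.5567, -0.2284, 0.1664]
tool_rot: [-0.0, 0.954, 0.298, -0.001]
contact_force: [-0.0, -0.6, 0.3]
gripper_width: 0.998
```

```bash
python3 - <<'E'
from h import *
c=snap('wrist','w3.png');snap('scene','s3.png');T=snap('side','t3.png')
P=[]
for i in range(3):
    o=bot.get_obs();P.append(o['eef_pos']);bot.read_camera('wrist')
print(o['t'],np.mean(P,0),P,o['tool_rot'],o['contact_force'],o['joint_vel'].round(3))
E
```

```text
5.6167 [ 0.55808774 -0.2295069   0.16858505] [array([ 0.55819298, -0.22959579,  0.16871394]), array([ 0.55811   , -0.22951252,  0.16864507]), array([ 0.55796024, -0.22941238,  0.16839612])] [7.33476033e-04 9.54520311e-01 2.98141645e-01 1.41360511e-03] [0.51418213 0.0060163  0.7848331 ] [ 0.     0.004 -0.003  0.006 -0.003 -0.004  0.   ]
```

View pics/w3.png

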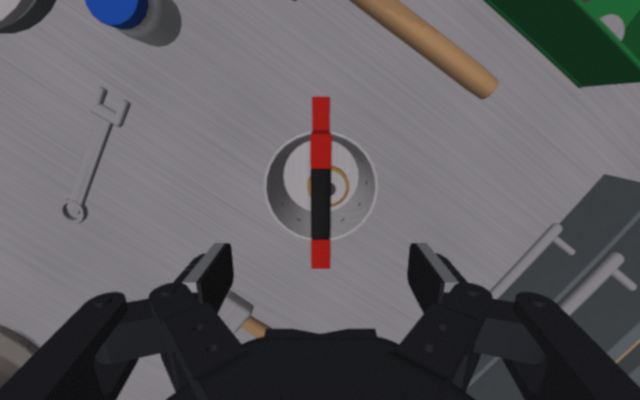

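View pics/t3.png

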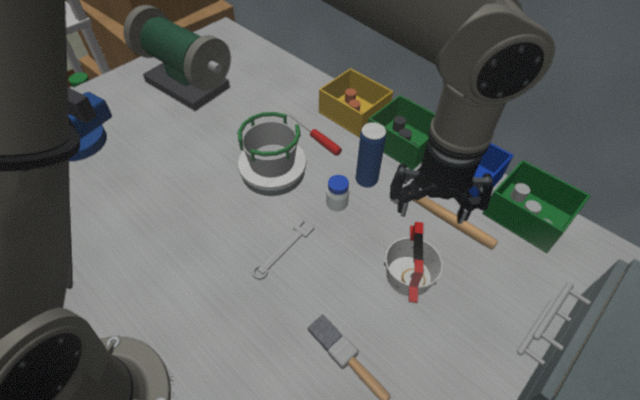

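{"fn": "step_arm", "kwargs": {"increments": [[0,0,-0.02,0,0,0,-1],[0,0,-0.04,0,0,0,-1],[0,0,-0.06,0,0,0,-1],[0,0,-0.072,0,0,0,-1],[0,0,-0.08,0,0,0,-1],[0,0,-0.08,0,0,0,-1],[0,0,-0.08,0,0,0,-1]]}}

```text
t: 6.25
eef_pos: [0.5571, -0.2294, 0.0871]
tool_rot: [0.0, 0.955, 0.298, 0.0]
contact_force: [-0.9, 1.0, -0.6]
gripper_width: 1.001
```

{"fn": "step_arm", "kwargs": {"increments": [[0,0,0,0,0,0,0],[0,0,0,0,0,0,0.4],[0,0,0,0,0,0,1],[0,0,0,0,0,0,1],[0,0,0,0,0,0,1],[0,0,0,0,0,0,1],[0,0,0,0,0,0,1],[0,0,0,0,0,0,1],[0,0,0,0,0,0,1]], "force": 60}}

```text
t: 7.0
eef_pos: [0.5568, -0.2286, 0.0869]
tool_rot: [-0.0, 0.955, 0.298, 0.0]
contact_force: [-2.4, 2.5, 5.3]
gripper_width: 0.149
```

```bash
python3 - <<'E'
from h import *
c=snap('wrist','w4.png');snap('scene','s4.png')
o=bot.get_obs();print(o['t'],o['eef_pos'],o['tool_rot'],o['contact_force'],o['gripper_width'])
a=cv2.imread('pics/s4.png')[190:320,120:280];cv2.imwrite('pics/s4c.png',cv2.resize(a,None,fx=4,fy=4))
E
```

```text
7.1 [ 0.55675027 -0.22860564  0.08686531] [-4.56942398e-04  9.54524784e-01  2.98131225e-01  1.66639885e-05] [-1.17047165  1.78889024  5.39186201] 0.15225145704419038
```

View pics/s4c.png

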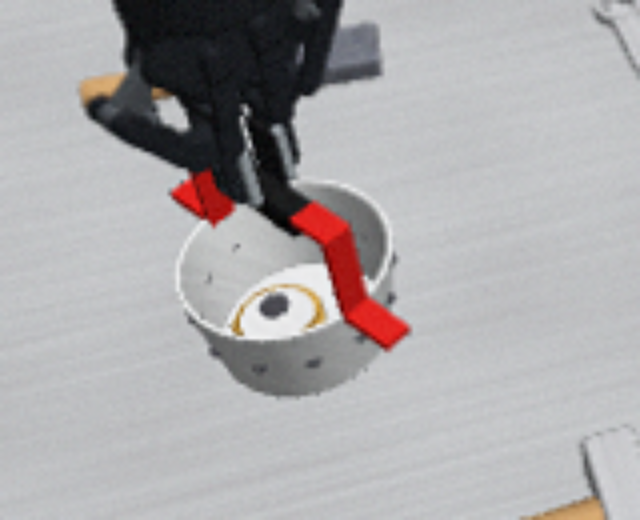

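View pics/w4.png

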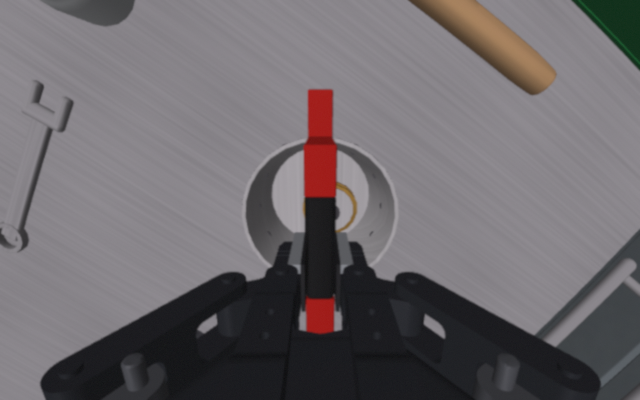

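{"fn": "step_arm", "kwargs": {"increments": [[0,0,0.003,0,0,0,1],[0,0,0.008,0,0,0,1],[0,0,0.016,0,0,0,1],[0,0,0.03,0,0,0,1],[0,0,0.05,0,0,0,1],[0,0,0.07,0,0,0,1],[0,0,0.085,0,0,0,1],[0,0,0.1,0,0,0,1],[0,0,0.1,0,0,0,1],[0,0,0.1,0,0,0,1]], "force": 80}}

```text
t: 7.93
eef_pos: [0.5574, -0.2293, 0.1877]
tool_rot: [0.001, 0.955, 0.298, 0.001]
contact_force: [-0.6, -0.1, -5.5]
gripper_width: 0.132
```

```bash
python3 - <<'E'
from h import *
c=snap('wrist','w5.png');snap('scene','s5.png');snap('side','t5.png')
o=bot.get_obs();print(o['t'],o['eef_pos'],o['tool_rot'],o['contact_force'],o['torque'],o['gripper_width'])
a=cv2.imread('pics/s5.png')[150:300,100:300];b=cv2.imread('pics/t5.png')[150:300,320:520];cv2.imwrite('pics/s5c.png',cv2.resize(np.hstack([a,b]),None,fx=2,fy=2))
E
```

```text
8.0833 [ 0.55615986 -0.22851727  0.18558722] [-5.33840543e-04  9.54538953e-01  2.98084833e-01 -7.30462460e-04] [-0.26451446  0.36562523 -2.75826023] [ 0.01309892 -0.05739491  0.00912321] 0.13276818765281442
```

View pics/s5c.png

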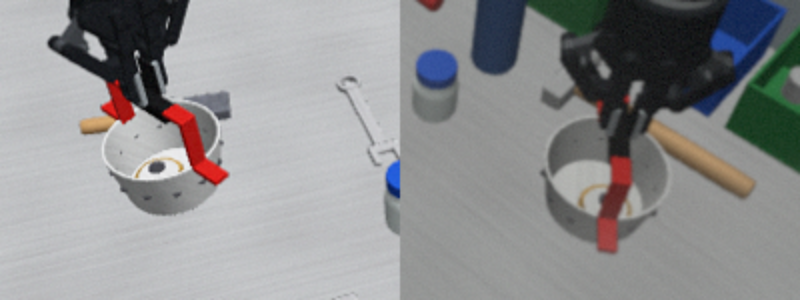

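View pics/w5.png

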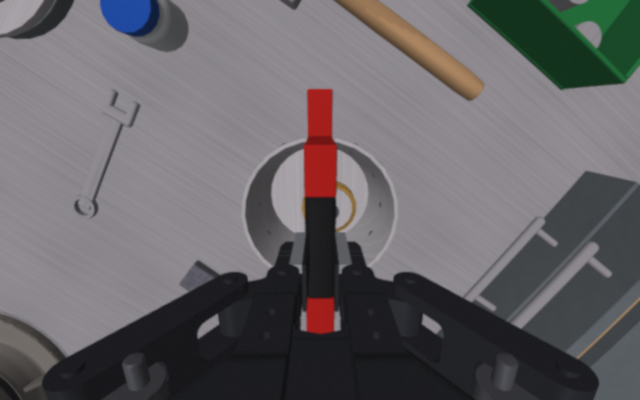

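{"fn": "step_arm", "kwargs": {"increments": [[0,0,0.01,0,0,0,1],[0,0,0.03,0,0,-2,1],[0,0.005,0.05,0,0,-4,1],[0,0.015,0.07,0,0,-7,1],[0,0.03,0.085,0,0,-10,1],[0,0.05,0.095,0,0,-13,1],[0,0.075,0.1,0,0,-16,1],[0,0.1,0.1,0,0,-19,1],[0,0.125,0.1,0,0,-22,1],[0,0.15,0.1,0,0,-25,1]]}}

```text
t: 8.92
eef_pos: [0.5565, -0.078, 0.2868]
tool_rot: [-0.0, 0.997, 0.083, -0.0]
contact_force: [0.8, 0.1, -4.9]
gripper_width: 0.139
```

{"fn": "step_arm", "kwargs": {"increments": [[0,0.025,0,0,0,-3,1],[0,0.05,0,0,0,-6,1],[0,0.075,0,0,0,-9,1],[0,0.1,0,0,0,-12,1],[0.002,0.125,0,0,0,-14,1],[0.002,0.15,0,0,0,-15.8,1],[0.002,0.175,0,0,0,-15.8,1],[0.002,0.2,0,0,0,-15.8,1],[0.002,0.22,0,0,0,-15.8,1],[0.002,0.235,0,0,0,-15.8,1]]}}

```text
t: 9.75
eef_pos: [0.5584, 0.1585, 0.2864]
tool_rot: [-0.0, 0.999, -0.052, -0.0]
contact_force: [0.1, 0.9, -4.7]
gripper_width: 0.137
```

{"fn": "step_arm", "kwargs": {"increments": [[0,0.01,0,0,0,0,1],[0,0.018,0,0,0,0,1],[0,0.022,0,0,0,0,1],[0,0.024,0,0,0,0,1],[0,0.025,0,0,0,0,1],[0,0.025,0,0,0,0,1],[0,0.025,0,0,0,0,1]]}}

```text
t: 10.33
eef_pos: [0.559, 0.18, 0.2867]
tool_rot: [0.0, 0.999, -0.054, 0.0]
contact_force: [-0.0, -0.4, -4.3]
gripper_width: 0.134
```

```bash
python3 - <<'E'
from h import *
import pickle
c={n:snap(n,n+'6.png') for n in('wrist','scene','side')};pickle.dump(c,open('c6.pkl','wb'))
o=bot.get_obs();print(o['t'],o['eef_pos'],o['tool_rot'],np.degrees(2*np.arctan2(o['tool_rot'][2],o['tool_rot'][1])),o['contact_force'],o['q'],o['gripper_width'],o['joint_vel'].round(3))
for n in c:
  for t in('small_pail','red_end','bail_grip'):
    r=bot.place_of(t,n);print(n,t,[(np.round(np.array(x['location'])*[640,400],1).tolist(),round(x['conf'],2)) for x in r[:3]])
a=cv2.imread('pics/scene6.png')[80:280,300:460];b=cv2.imread('pics/side6.png')[40:240,180:340];cv2.imwrite('pics/s6c.png',cv2.resize(np.hstack([a,b]),None,fx=2.5,fy=2.5))
E
```

```text
10.4833 [0.55892962 0.1803823  0.28665196] [-1.62023036e-05  9.98550529e-01 -5.38222923e-02  3.26064764e-05] -6.170562024298928 [-0.23963686 -0.29495453 -5.18287724] [-1.15611642  0.38547204  0.99088786  1.71826262 -0.34103911  1.22387331
 -1.75909553] 0.1355780837907392 [-0.003  0.    -0.002  0.    -0.    -0.002  0.001]
wrist small_pail [([320.9, 215.1], 0.62)]
wrist red_end []
wrist bail_grip [([435.4, 233.1], 0.67), ([318.8, 242.4], 0.65)]
scene small_pail [([383.1, 140.2], 0.77)]
scene red_end [([371.0, 123.7], 0.68)]
scene bail_grip [([388.0, 114.0], 0.63)]
side small_pail [([262.3, 83.6], 0.7)]
side red_end [([234.6, 101.3], 0.74)]
side bail_grip [([258.8, 66.5], 0.78)]
```

View pics/s6c.png

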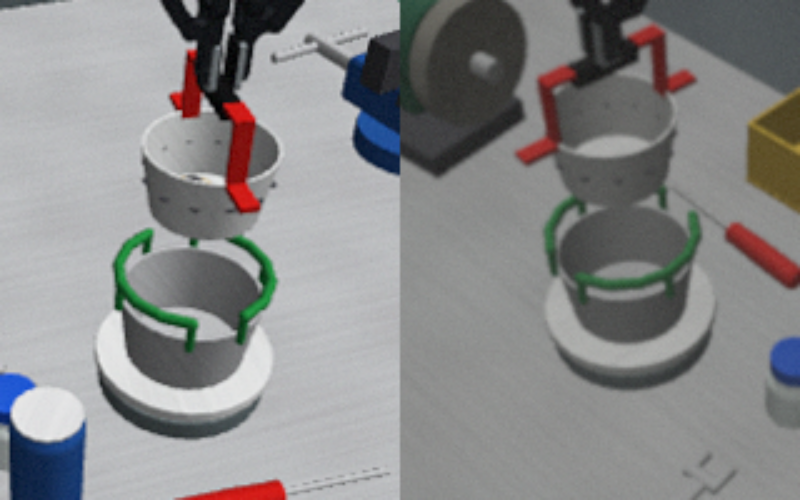

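View pics/wrist6.png

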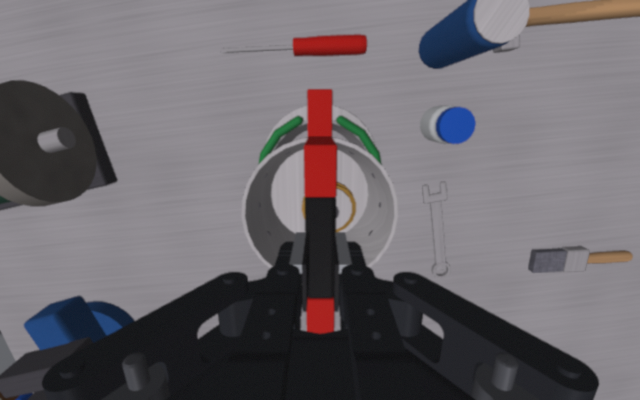

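```bash
python3 - <<'E'
from h import *
import pickle
c=pickle.load(open('c6.pkl','rb'))
w,s,t=c['wrist'],c['scene'],c['side']
print(atz(w,(320.9,215.1),.2577))
print(tri([ray(w,(320.9,215.1)),ray(s,(383.1,140.2)),ray(t,(262.3,83.6))]))
print(tri([ray(w,(318.8,242.4)),ray(s,(388,114)),ray(t,(258.8,66.5))]))
# overlay predicted rim and tabs
ca,sa=np.cos(np.radians(-6.1)),np.sin(np.radians(-6.1))
for ex in(0,.0015):
  C=np.array([.559+ex,.1804,.2577])
  a=np.linspace(0,2*np.pi,73);rim=C+np.c_[.055*np.cos(a),.055*np.sin(a),0*a+.002]
  d=np.array([ca,sa,0]);n=np.array([-sa,ca,0])
  tabs=[C+d*k*.084+n*j*.008+[0,0,.002] for k in(1,-1) for j in(1,-1)]
  for nm,cc in c.items():
    im=cv2.cvtColor(cc['color'],cv2.COLOR_RGB2BGR);im=cv2.resize(im,None,fx=4,fy=4,interpolation=cv2.INTER_CUBIC)
    cv2.polylines(im,[np.int32((proj(cc,rim)+.5)*4)],True,(255,0,255),1)
    for p in proj(cc,np.array(tabs)): cv2.circle(im,tuple(np.int32((p+.5)*4)),3,(255,255,0),1)
    if nm=='wrist': o1=im[320:1100,900:1680]
    if nm=='scene': o2=im[380:780,1320:1720]
    if nm=='side': o3=im[200:600,860:1260]
  if ex==0:
    cv2.imwrite('pics/o6.png',np.hstack([cv2.resize(o2,(400,400)),cv2.resize(o3,(400,400))]));cv2.imwrite('pics/o6w.png',cv2.resize(o1,(600,600)))
E
```

```text
[0.55960306 0.17883968 0.2577    ]
(array([0.56006778, 0.17954249, 0.25763157]), [0.0008, 0.0028, 0.0031])
(array([0.55675655, 0.18146241, 0.30486027]), [0.0036, 0.0049, 0.0034])
```

View pics/o6.png

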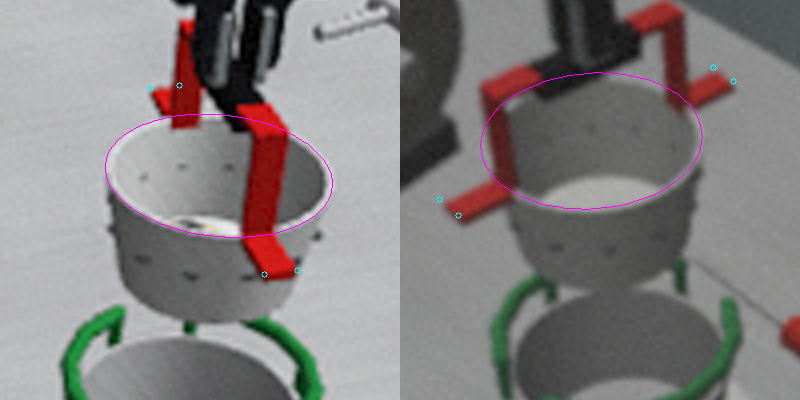

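View pics/o6w.png

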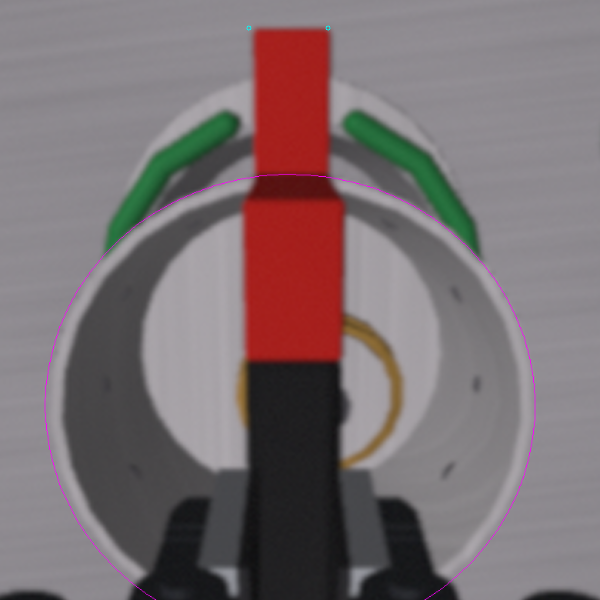

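{"fn": "step_arm", "kwargs": {"increments": [[0.001,0.0005,-0.01,0,0,0,1],[0.001,0.0005,-0.025,0,0,0,1],[0.001,0.0005,-0.04,0,0,0,1],[0.001,0.0005,-0.055,0,0,0,1],[0.001,0.0005,-0.07,0,0,0,1],[0.001,0.0005,-0.08,0,0,0,1],[0.001,0.0005,-0.09,0,0,0,1],[0.001,0.0005,-0.095,0,0,0,1],[0.001,0.0005,-0.095,0,0,0,1]]}}

```text
t: 11.68
eef_pos: [0.5593, 0.1814, 0.1904]
tool_rot: [0.001, 0.999, -0.053, -0.001]
contact_force: [-0.3, -0.5, -4.1]
gripper_width: 0.14
```

```bash
python3 - <<'E'
from h import *
c={n:snap(n,n+'7.png') for n in('wrist','scene','side')}
o=bot.get_obs();print(o['t'],o['eef_pos'],o['tool_rot'],o['contact_force'],o['torque'])
a=cv2.imread('pics/scene7.png')[130:250,315:435];b=cv2.imread('pics/side7.png')[80:200,215:335];cv2.imwrite('pics/s7c.png',cv2.resize(np.hstack([a,b]),(800,400),interpolation=cv2.INTER_CUBIC))
w=cv2.imread('pics/wrist7.png')[80:320,200:440];cv2.imwrite('pics/w7c.png',cv2.resize(w,(600,600)))
E
```

```text
11.8333 [0.56046254 0.18154197 0.1922272 ] [-2.15776402e-04  9.98572192e-01 -5.34151749e-02  5.91372688e-04] [ 0.22901168  0.0806769  -4.19124856] [ 0.0082168  -0.03546093 -0.00587735]
```

View pics/s7c.png

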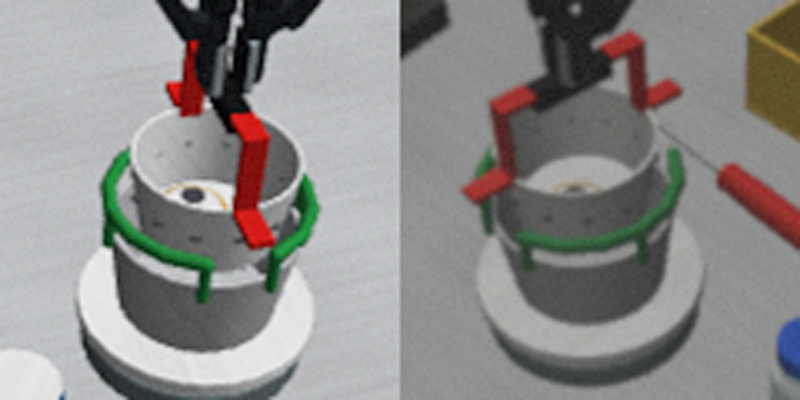

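View pics/w7c.png

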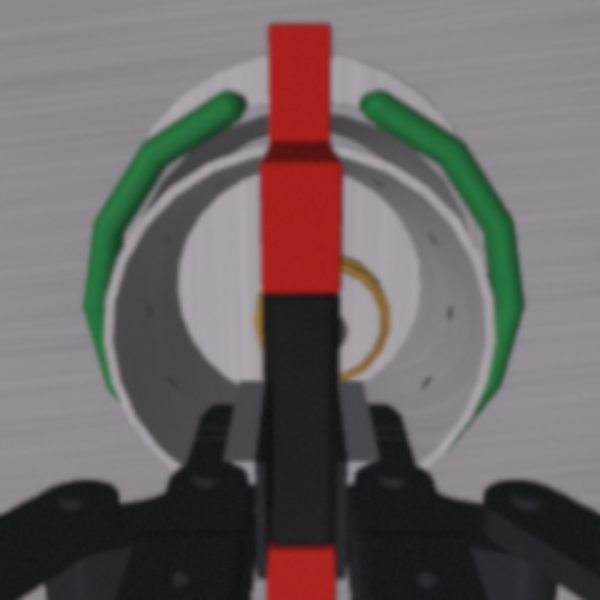

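{"fn": "step_arm", "kwargs": {"increments": [[0,0,-0.005,0,0,0,1],[0,0,-0.01,0,0,0,1],[0,0,-0.015,0,0,0,1],[0,0,-0.02,0,0,0,1],[0,0,-0.025,0,0,0,1],[0,0,-0.03,0,0,0,1],[0,0,-0.034,0,0,0,1],[0,0,-0.038,0,0,0,1],[0,0,-0.04,0,0,0,1],[0,0,-0.04,0,0,0,1]]}}

```text
t: 12.67
eef_pos: [0.5596, 0.1814, 0.151]
tool_rot: [0.0, 0.999, -0.053, -0.0]
contact_force: [-1.1, -0.8, -4.8]
gripper_width: 0.138
```

{"fn": "step_arm", "kwargs": {"increments": [[0,0,-0.001,0,0,0,1],[0,0,-0.002,0,0,0,1],[0,0,-0.003,0,0,0,1],[0,0,-0.003,0,0,0,1],[0,0,-0.003,0,0,0,1]]}}

```text
t: 13.08
eef_pos: [0.5599, 0.1815, 0.1486]
tool_rot: [-0.0, 0.999, -0.053, 0.0]
contact_force: [-0.4, 0.7, -4.1]
gripper_width: 0.138
```

```bash
python3 - <<'E'
from h import *
c={n:snap(n,n+'8.png') for n in('wrist','scene','side')}
o=bot.get_obs();print(o['t'],o['eef_pos'],o['tool_rot'],o['contact_force'],o['torque'])
a=cv2.imread('pics/scene8.png')[130:250,315:435];b=cv2.imread('pics/side8.png')[80:200,215:335];cv2.imwrite('pics/s8c.png',cv2.resize(np.hstack([a,b]),(800,400),interpolation=cv2.INTER_CUBIC))
E
```

```text
13.2333 [0.55993765 0.18151338 0.14866032] [-4.40702753e-05  9.98573960e-01 -5.33857288e-02  8.85339758e-05] [ 0.85522247 -0.09912654 -4.04480206] [ 0.02874942 -0.00901708 -0.0197663 ]
```

View pics/s8c.png

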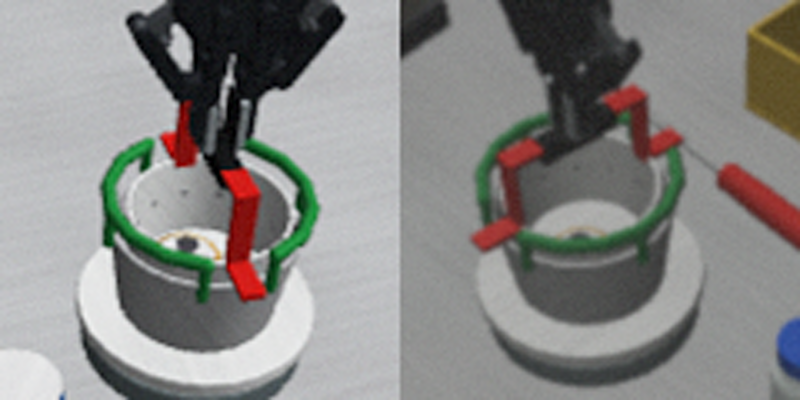

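In the gaps, past the green handles, no contact yet. Creep down by feel.

{"fn": "step_arm", "kwargs": {"increments": [[0,0,-0.001,0,0,0,1],[0,0,-0.0015,0,0,0,1],[0,0,-0.002,0,0,0,1],[0,0,-0.0025,0,0,0,1],[0,0,-0.003,0,0,0,1],[0,0,-0.003,0,0,0,1],[0,0,-0.003,0,0,0,1]]}}

```text
t: 13.82
eef_pos: [0.5599, 0.1815, 0.1455]
tool_rot: [0.0, 0.999, -0.053, -0.0]
contact_force: [-0.0, -0.8, -3.7]
gripper_width: 0.138
```

{"fn": "step_arm", "kwargs": {"increments": [[0,0,-0.0005,0,0,0,1],[0,0,-0.001,0,0,0,1],[0,0,-0.0015,0,0,0,1],[0,0,-0.0015,0,0,0,1]]}}

```text
t: 14.15
eef_pos: [0.5598, 0.1815, 0.144]
tool_rot: [0.0, 0.999, -0.053, -0.0]
contact_force: [0.1, 0.7, -4.4]
gripper_width: 0.138
```

{"fn": "step_arm", "kwargs": {"increments": [[0,0,-0.0005,0,0,0,1],[0,0,-0.001,0,0,0,1],[0,0,-0.001,0,0,0,1],[0,0,-0.001,0,0,0,1]]}}

```text
t: 14.48
eef_pos: [0.56, 0.1816, 0.1434]
tool_rot: [-0.0, 0.999, -0.053, 0.0]
contact_force: [-1.3, -0.4, 0.8]
gripper_width: 0.139
```

{"fn": "step_arm", "kwargs": {"increments": [[0,0,-0.0005,0,0,0,1],[0,0,-0.001,0,0,0,1],[0,0,-0.001,0,0,0,1],[0,0,-0.001,0,0,0,1]]}}

```text
t: 14.82
eef_pos: [0.5602, 0.1817, 0.1432]
tool_rot: [-0.001, 0.999, -0.053, 0.0]
contact_force: [-4.4, 0.5, 8.3]
gripper_width: 0.134
```

{"fn": "step_arm", "kwargs": {"increments": [[0,0,0.0005,0,0,0,1],[0,0,0.0008,0,0,0,1],[0,0,0.0008,0,0,0,1],[0,0,0.0008,0,0,0,1]]}}

```text
t: 15.15
eef_pos: [0.5601, 0.1816, 0.1433]
tool_rot: [-0.0, 0.999, -0.053, 0.0]
contact_force: [-3.7, -0.2, 5.6]
gripper_width: 0.136
```

```bash
python3 - <<'E'
from h import *
c={n:snap(n,n+'9.png') for n in('wrist','scene','side')}
o=bot.get_obs();print(o['t'],o['eef_pos'],o['tool_rot'],o['contact_force'],o['torque'])
a=cv2.imread('pics/scene9.png')[130:250,315:435];b=cv2.imread('pics/side9.png')[80:200,215:335];cv2.imwrite('pics/s9c.png',cv2.resize(np.hstack([a,b]),(800,400),interpolation=cv2.INTER_CUBIC))
E
```

```text
15.3 [0.56012721 0.18161514 0.14327193] [-2.14429665e-04  9.98574722e-01 -5.33708026e-02  1.87581271e-04] [-3.09294843 -0.1065285   5.09427065] [0.02564677 0.63311301 0.02985819]
```

View pics/s9c.png

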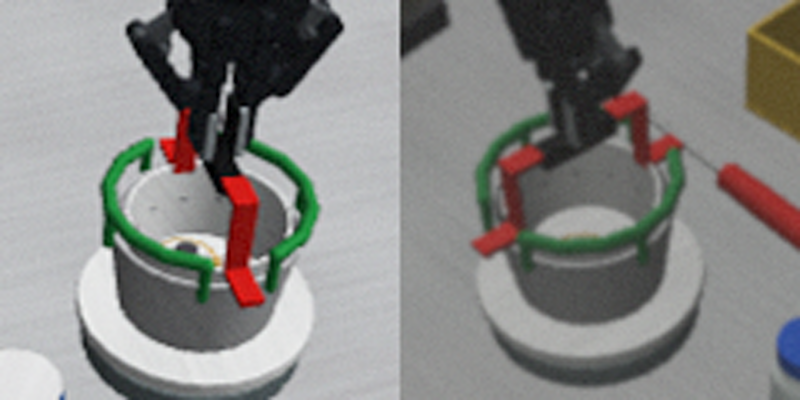

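View pics/wrist9.png

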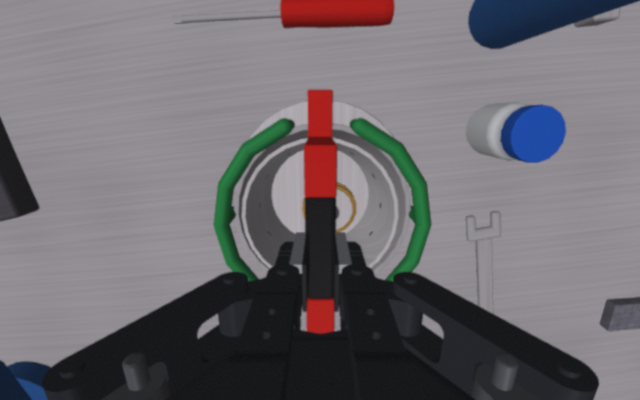

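{"fn": "step_arm", "kwargs": {"increments": [[0,0,0.0004,0,0,0,1],[0,0,0.0004,0,0,0,0.6],[0,0,0.0004,0,0,0,0.4],[0,0,0.0004,0,0,0,0.2],[0,0,0.0004,0,0,0,0],[0,0,0.0004,0,0,0,0],[0,0,0.0004,0,0,0,0],[0,0,0.0004,0,0,0,0]], "force": 20}}

```text
t: 15.97
eef_pos: [0.5599, 0.1815, 0.1432]
tool_rot: [0.0, 0.999, -0.053, 0.0]
contact_force: [0.5, -0.4, -0.6]
gripper_width: 0.503
```

```bash
python3 - <<'E'
from h import *
c=snap('wrist','w10.png')
o=bot.get_obs();print(o['t'],o['eef_pos'],o['contact_force'],o['torque'],o['gripper_width'])
E
```

```text
16.0167 [0.55991497 0.18147903 0.14324376] [ 0.24399328  0.33682324 -0.05778507] [0.05946333 0.06391511 0.07876473] 0.5006594947411594
```

View pics/w10.png

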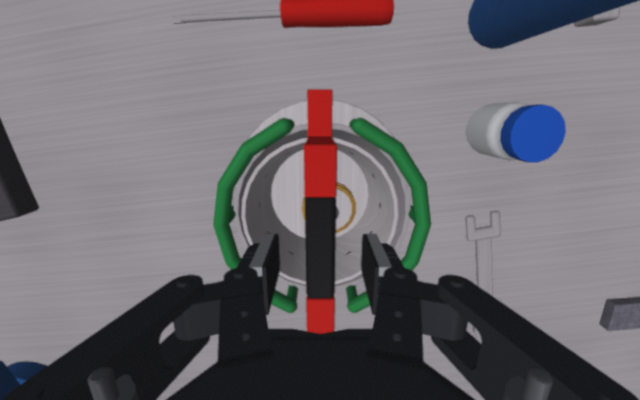

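Released cleanly, pail unmoved. Lift straight up.

{"fn": "step_arm", "kwargs": {"increments": [[0,0,0.008,0,0,0,0],[0,0,0.02,0,0,0,0],[0,0,0.04,0,0,0,0],[0,0,0.065,0,0,0,0],[0,0,0.09,0,0,0,0],[0,0,0.115,0,0,0,0],[0,0,0.14,0,0,0,0],[0,-0.02,0.16,0,0,0,0],[-0.03,-0.04,0.16,0,0,0,0],[-0.05,-0.06,0.16,0,0,0,0]]}}

```text
t: 16.85
eef_pos: [0.5102, 0.1197, 0.305]
tool_rot: [-0.0, 0.999, -0.054, 0.001]
contact_force: [-1.0, 0.2, 0.6]
gripper_width: 0.501
```

{"fn": "step_arm", "kwargs": {"increments": [[0,0,0,0,0,0,0],[0,0,0,0,0,0,0],[0,0,0,0,0,0,0]]}}

```text
t: 17.1
eef_pos: [0.5102, 0.122, 0.3042]
tool_rot: [-0.001, 0.999, -0.053, 0.001]
contact_force: [0.1, 0.7, 0.7]
gripper_width: 0.5
```

```bash
python3 - <<'E'
from h import *
c={n:snap(n,n+'11.png') for n in('wrist','scene','side')}
rs={}
for t in('small_pail','bail_grip','guide_wheel','grease_jar','spray_can'):
  L=[]
  for n in c:
    r=bot.place_of(t,n)
    if r: L.append(ray(c[n],np.array(r[0]['location'])*[640,400]))
  if len(L)>1: print(t,tri(L))
o=bot.get_obs();print(o['t'],o['eef_pos'],o['contact_force'])
a=cv2.imread('pics/scene11.png')[130:250,315:435];b=cv2.imread('pics/side11.png')[80:200,215:335];cv2.imwrite('pics/s11c.png',cv2.resize(np.hstack([a,b]),(800,400),interpolation=cv2.INTER_CUBIC))
E
```

```text
small_pail (array([0.55938577, 0.18357512, 0.11683162]), [0.0006, 0.0006])
bail_grip (array([0.55797217, 0.18251472, 0.15527442]), [0.0049, 0.0032, 0.0037])
guide_wheel (array([0.60967501, 0.05442585, 0.28359558]), [0.1163, 0.1163])
grease_jar (array([ 0.59840979,  0.00358099, -0.00499372]), [0.0022, 0.0016, 0.0011])
spray_can (array([ 7.01563004e-01, -5.34071947e-04, -2.68684925e-03]), [0.0022, 0.0021, 0.0037])
18.0 [0.50986858 0.12149912 0.30329532] [-0.35916801 -0.15984108 -0.03688272]
```

View pics/s11c.png

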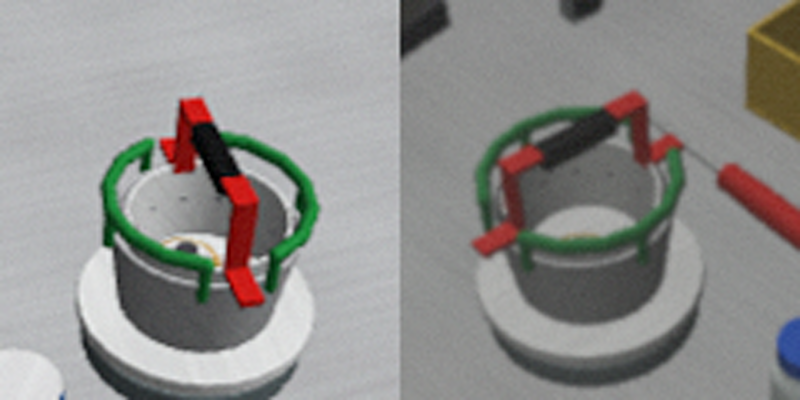

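View pics/scene11.png

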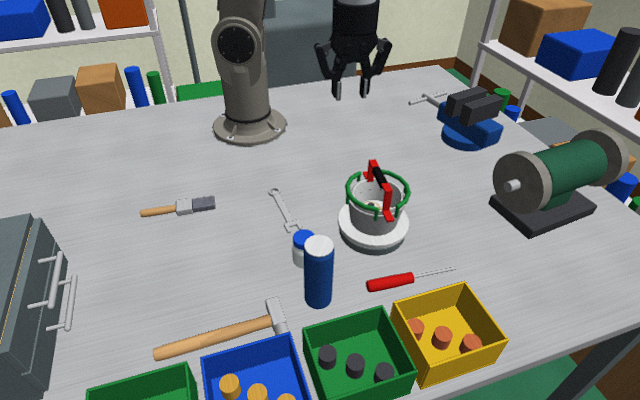

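```bash
python3 -c "
from station import bot
print(bot.hand_in())"
```

```text
the job is handed in; nothing more can be done
None
```

The small pail is nested fully home in the large pail, with the brass wheel still in it, and the job is handed in at about 18 s of the 67 s allowed. No verdict came back.

**What I did:**
- I gripped the bail from above, lifted it level, carried it over and turned it about −41° to line up with the gaps, which I measured at about −6°.
- I lowered it in steps of 1 mm or less near the end. It touched the rim with the tool at 0.1434 m; I expected 0.143 m.
- The peak downward press was about 12 N. I eased off slightly, let go and backed the arm away.

**Last checks:**
- **Seating:** point small_pail measured 0.117 m high. Fully home is 0.114 m, and it would be 0.139 m if it sat on the green handles. Both red ends show in the gaps on the rim, and the pail looks level. The bail grip measured 0.155 m against an expected 0.162 m, with rays 3–5 mm apart, so that was a rough reading.
- **Contact moment:** one red end took load slightly before the other, giving about 0.6 N m. It vanished on release, and the pail did not move.
- **Guide wheel:** the network's final position for it was wrong (rays 116 mm apart), so I ignored it. The wheel is plainly visible in the pail in the scene picture.
- **Everything else:** nothing else looks moved in the pictures. The spray can's measured position agrees to about 2 mm in plan. The grease jar's x reads 8 mm off its first measurement, which I took as network error because its place in the picture is unchanged.

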